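# Press a phone's back cover home

## Task

Two phones lie on the table with their green back covers hooked in at one end and standing ajar at the camera end. With the fingertips, gently press the cover of the phone with the single round camera fully home: push on the plain corner beside the camera, never on the camera itself, then withdraw. Do not lift or shove that phone or pull its cover up; leave the phone with the long camera bar open and untouched, and do not disturb anything else.

Things in the scene. Friction and masses are not known exactly. Their poses are not given: they have to be found in the camera images.
- round_phone: The phone to close: 158 x 78 x 8 mm black body, 190 g, lying loose on the table, screen down. Origin: centre of its underside (on the table, z = 0); x runs along its length towards the camera end, z up. Its green back cover (156 x 76 x 2.5 mm) is hooked in at the other end and stands ajar at the camera end. It carries the single round camera.
- round_cover (a joint): Opening angle (rad) of that phone's cover about its hinge, which lies across the phone at x = -78 mm, z = 8 mm in the phone's frame. 0 = fully home (cover top then 10.5 mm above the table), starts at 0.14 to 0.24, stop at 0.35. It is stiff and stays where left: about 2.5 N down at the plain corner moves it, with no spring; at 0 it meets a hard stop.
- round_spot (a point): The place to press on that cover: its plain corner at the camera end, on the cover's top face, 139 mm from the hinge line, 19 mm to the -y side of the centre line, and 24 mm from the nearest edge of the camera. Moves with the cover; x along the cover away from the hinge, z out of its top face.
- round_lens: Round camera, a dark disc 28 mm across standing 2.5 mm proud of the cover in the other corner: 136 mm from the hinge line, 19 mm to the +y side. Origin: centre of its foot. Must not be touched.
- bar_phone: The phone to leave open: 158 x 78 x 8 mm black body, 190 g, lying loose on the table, screen down. Origin: centre of its underside (on the table, z = 0); x runs along its length towards the camera end, z up. Its green back cover (156 x 76 x 2.5 mm) is hooked in at the other end and stands ajar at the camera end. Told by its camera, a bar 60 mm long across the cover.
- bar_spot (a point): Point on the top face of the other phone's cover, 139 mm from its hinge line, 19 mm to the -y side of the centre line. Must stay where it is.
- tweezer: Steel tweezer lying flat, about 122 mm long along its x, 16 mm wide, 8 mm high; origin under its middle.
- pick: Red plastic prying triangle lying flat, about 35 mm sides, 4 mm thick; origin: centre of its underside.
- dish: White ceramic ring dish, 90 mm across, 28 mm high; origin: centre of its underside.
- driver: Screwdriver lying along its x, black handle to -x, 150 mm long; origin under its middle.
- tray: Grey parts tray, 90 x 130 x 22 mm; origin: centre of its underside.
- cab_drawer1_handle (a point): Knob of the pulled-out middle drawer of the 190 mm high plastic cabinet at the table's left side (+y). The knob faces -y, towards the middle of the table.
Things that resemble listed ones, but are neither listed nor needed, are in the scene too. Leave any orange or yellow look-alike of the round_phone alone.

How it is judged (in metres and radians):
On the way:
1. the fingertips press the cover home at its plain corner (value of joint round_cover below 0.02 rad and contact force between the fingers and round_phone above 0.5 N and horizontal distance between the grasp point and round_spot below 0.03 m), for 0.05 s.
At the end, for the whole second after the job is handed in: The round-camera phone's cover is home (within 0.02 rad, under 3 mm at the camera end), that phone lies flat on the table within 20 mm of where it was, the other cover is as it was (6 mm), nothing else has moved over 10 mm (value of joint round_cover below 0.02 rad and distance of round_phone from where it was at the start of the episode below 0.02 m and height (world z) of round_phone below 0.006 m and linear speed of round_phone below 0.02 m/s and distance of bar_spot from where it was at the start of the episode below 0.006 m and distance of cab_drawer1_handle from where it was at the start of the episode below 0.01 m and not (distance of tweezer from where it was at the start of the episode above 0.01 m) and not (distance of pick from where it was at the start of the episode above 0.01 m) and not (distance of dish from where it was at the start of the episode above 0.01 m) and not (distance of driver from where it was at the start of the episode above 0.01 m) and not (distance of tray from where it was at the start of the episode above 0.01 m)); the robot touches nothing.
It fails at once if the round camera is touched (contact force between any of the fingers, the arm and round_lens above 0.3 N).
It fails at once if the phone is pressed with more than 25 N (contact force between any of the fingers, the arm and round_phone above 25 N).
It fails at once if the phone is lifted, tipped or shoved more than 20 mm, or its cover pulled up (value of joint round_cover above 0.29 rad or height (world z) of round_phone above 0.01 m or angle between round_phone's own z axis and vertical above 0.15 rad or distance of round_phone from where it was at the start of the episode above 0.02 m).
It fails at once if the phone with the camera bar is touched or its cover moved (contact force between any of the fingers, the arm and bar_phone above 0.3 N or distance of bar_spot from where it was at the start of the episode above 0.006 m).
It fails at once if another thing on the table is moved more than 10 mm (distance of any of tweezer, pick, dish, driver, tray, cab_drawer1_handle from where it was at the start of the episode above 0.01 m).
It also fails if it takes over 29 s, if anything falls off the work surface, if the arm or the gripper's body presses on something with over 40 N, if the wrist force passes 120 N, or if a joint passes its speed limit or range.

## Robot

A 6-joint arm with a two-finger parallel gripper is mounted at the origin on the work surface. World frame = base frame: x ahead of the robot, y to its left, z up, the work surface at z = 0. Lengths are in mm, angles in rad, forces in N, time in s.
With the tool pointing down it reaches from about 350 to 725 mm from the base axis. Payload 6 kg.
Tool frame: the origin (TCP) lies at the very end of the fingers, on their centre line; the grasp point (between the pads) lies behind it (r.hold_point_z is the z of the grasp point in the tool frame, in mm); z points along the fingers, y is the line along which they close (so a half turn about z gives the same grasp; the last joint's range is limited). The gripper opens to 85 mm and grips with 20 to 120 N. Pads are 22 mm wide; open, the fingers measure 114 mm over their backs; the gripper's body (76 mm by 85 mm) begins 54 mm behind the grasp point. The pads swing forward as they close: fully open they stand 13 mm farther back than shut.
Start: joints at [1.65, 0.04, 0.085, 0, -1.615, -0.334], TCP at [151.206, 580.612, 231.261] pointing down, gripper open.
Joint ranges: [-2.56, 2.56], [-1.29, 2.01], [-1.08, 1.49], [-3.29, 1.98], [-2.81, -0.18], [-2.99, 2.99]. Speed limits (rad/s): [2.57, 2.57, 3.01, 3.14, 3.14, 3.14].

## Interface

Orientations are given as [roll, pitch, yaw] about the fixed x, y, z axes, in that order (R = Rz(yaw) Ry(pitch) Rx(roll)).
In Python, from bench import r gives the robot as it stands.
- The arm moves only by the tool play_rows, never from a script. Its argument "deltas" is one flat list of numbers, 7 for each row, row after row: the turn, a rotation vector about the world's x, y, z in rad, then the shift along the world's x, y, z in m, then the closure, from -1 (fully open) to 1 (shut). In form: [ax, ay, az, tx, ty, tz, gripper, ax, ay, az, tx, ty, tz, gripper, ...]. A call has 1 to 20 rows; each row is the pose to reach, as a shift and turn from the pose commanded when the call began; what a row does not reach only later rows make up. A row lasts 1/10 s, in which the tool goes at most 50 mm and 8.59 degrees, less where a joint would pass 70% of its speed; a pose out of reach is approached as far as the arm can. A call with a gripper value outside its range is refused whole. The fingers move at their own pace and stop on an object; the grip force is fixed at half the most. Time passes only in rows, so rows that repeat a pose let the fingers close. It gives the time, the measured TCP pose, the force, the opening and the grip force at its end, in the units of the state.
- r.state(): the state, without advancing time (a new reading comes with each control period).
- r.camera(name): name is "scene" or "top"; returns a dict with "pixels" (400x640x3 uint8, blue, green, red), "z_map" (400x640 float32, mm along the optical axis (not along the pixel's ray), 0 where there is no reading), "K" (3x3 intrinsics, pixels), "cam_to_world" (4x4, takes a point from camera to world coordinates). Camera axes: x right, y down, z forward; pixel columns grow to the right and rows downward; lengths in mm; the calibration is good to about 2 mm. A picture is of the moment at which its call begins.
- r.finish_job(): hands the job in; it is judged then, once.
The state is a dict: "clock": time; "joint_positions": joint angles; "joint_velocities": joint speeds; "tau": joint torques, N m; "position": TCP position; "tool_rot": TCP orientation; "ft_force": force on the tool from outside, world axes, zero at the start; "moment": the same for the moment, N m; "finger_gap": opening from 0.0 (shut) to 1.0 (fully open); "finger_force": force on a finger pad.
Only numpy, scipy, OpenCV 4.12 (cv2) and the standard library are available. Lean on these libraries where they do the work, as an engineer would, in place of code of your own. Each camera call takes 0.05 s, during which the arm holds its last target. There are 200 camera calls.

## Working session

There is one attempt and no reset: what is moved stays moved. The work goes in short steps, Python scripts to look and compute and a tool call to move; the robot and the scene stay as the last step left them, time stands still between calls to the robot, and variables do not carry over. Pictures are saved under pics/ and viewed, at most 10 in all, crops included, and the job is handed in when it is done.

Besides the shell and the picture viewer there is one more tool, called after "Request:" by a JSON object that holds its "api" and its "payload". play_rows: Moves the arm, as the interface text tells. Its arguments: {"type":"object","properties":{"deltas":{"type":"array","items":{"type":"number"}}},"required":["deltas"]}

```bash
mkdir -p pics; python3 - <<'E'
from bench import r
import cv2,numpy as np
for n in("scene","top"):
    c=r.camera(n); np.savez(f"{n}.npz",**c); cv2.imwrite(f"pics/{n}.png",c["pixels"]); print(n,c["K"].tolist(),c["cam_to_world"].round(3).tolist())
print(r.state(),r.hold_point_z)
E
```

```text
scene [[509.86818012622166, 0.0, 316.61187838519976], [0.0, 509.86818012622166, 208.7326407931788], [0.0, 0.0, 1.0]] [[-0.631, 0.442, -0.637, 1344.238], [0.776, 0.373, -0.509, 722.048], [0.013, -0.816, -0.579, 864.317], [0.0, 0.0, 0.0, 1.0]]
top [[424.41000999477455, 0.0, 322.5907492129717], [0.0, 424.41000999477455, 204.03401798933865], [0.0, 0.0, 1.0]] [[0.005, -0.984, 0.176, 280.764], [-1.0, -0.004, 0.008, 34.736], [-0.007, -0.176, -0.984, 1328.367], [0.0, 0.0, 0.0, 1.0]]
{'clock': 0.1, 'joint_positions': array([ 1.64967985e+00,  4.07489634e-02,  8.39055878e-02, -3.93408825e-04,
       -1.61550772e+00, -3.33695955e-01]), 'joint_velocities': array([ 0.0004419 , -0.0011285 ,  0.00366029,  0.00088398, -0.00068353,
        0.00087443]), 'tau': array([-4.53826666e-03, -3.69350874e+01,  3.48283410e+01,  6.95182934e+00,
       -4.59983916e-03, -4.11485928e-06]), 'position': array([151.10070564, 580.35344874, 230.38042298]), 'tool_rot': array([ 3.13999491e+00, -1.37882588e-04, -2.54795048e-01]), 'ft_force': array([ 0.43646782,  0.66025953, -0.24466425]), 'moment': array([-0.03071129,  0.00674636,  0.00958086]), 'finger_force': 0.0, 'finger_gap': 0.9983476887067729} -18.700000000000003
```

View pics/scene.png

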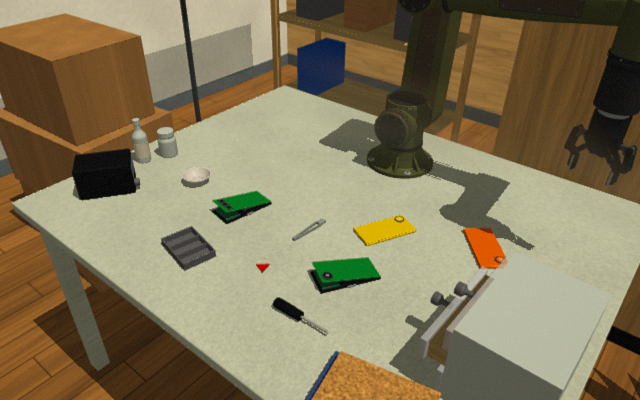

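View pics/top.png

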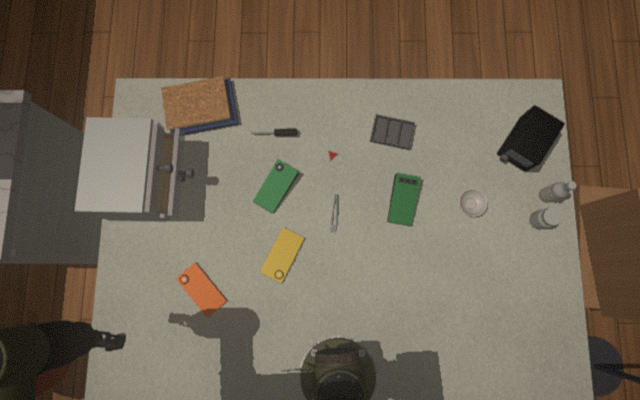

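The scene view shows four phone-like things. In scene/top pixels they are:
- green with round lens: (345,273)/(277,187)
- green with bar: (241,205)/(404,200)
- yellow: (385,230)/(283,255)
- orange: (485,248)/(202,290)

The target is the green one with the single round lens. I'll confirm it in a crop and measure it.

```bash
cat > m.py <<'E'
import cv2,numpy as np
def load(n): return dict(np.load(n+".npz"))
def ray(c,uv):
    d=np.linalg.inv(c["K"])@[uv[0],uv[1],1]; T=c["cam_to_world"]; return T[:3,3],T[:3,:3]@d
def tri(cs,uvs):   # closest point of two rays, and gap
    (o1,d1),(o2,d2)=[ray(c,u) for c,u in zip(cs,uvs)]
    s=np.linalg.lstsq(np.c_[d1,-d2],o2-o1,rcond=None)[0]
    p,q=o1+s[0]*d1,o2+s[1]*d2; return (p+q)/2,np.linalg.norm(p-q)
def green(c,box):
    h=cv2.cvtColor(c["pixels"],cv2.COLOR_BGR2HSV); m=cv2.inRange(h,(45,100,40),(80,255,255))
    k=np.zeros_like(m);x0,y0,x1,y1=box;k[y0:y1,x0:x1]=255; return m&k
E
python3 - <<'E'
from m import *
box={"top":(245,150,310,220),"scene":(300,245,390,300)}
ims=[]
for n in box:
    c=load(n);m=green(c,box[n]);ct=max(cv2.findContours(m,0,2)[0],key=cv2.contourArea)
    h=cv2.convexHull(ct); 
    ap=cv2.approxPolyN(h,4) if hasattr(cv2,"approxPolyN") else None
    print(n,m.astype(bool).sum(),ap.tolist())
    z=c["z_map"];v,u=np.nonzero(cv2.erode(m,np.ones((3,3))));P=[]
    for a,b in zip(u,v):
        o,d=ray(c,(a,b)); P.append(o+d*z[b,a])
    P=np.array(P);P=P[np.isfinite(P).all(1)]
    A=np.c_[P[:,:2],np.ones(len(P))];k=np.linalg.lstsq(A,P[:,2],rcond=None)[0];e=A@k-P[:,2]
    g=abs(e)<4;k=np.linalg.lstsq(A[g],P[g,2],rcond=None)[0]
    print("plane",k,"tilt",np.hypot(*k[:2]),"zrange",np.percentile(P[:,2],[2,50,98]),"ctr",P.mean(0),"res",(A[g]@k-P[g,2]).std(),"uphill deg",np.degrees(np.arctan2(k[1],k[0])))
    for p in ap.reshape(-1,2):
        o,d=ray(c,p); s=(k[2]+k[:2]@o[:2]-o[2])/(d[2]-k[:2]@d[:2]); print(p,(o+s*d).round(1))
    x0,y0,x1,y1=box[n];im=cv2.resize(c["pixels"][y0-5:y1+5,x0-5:x1+5],None,fx=5 if n=="top" else 4,fy=5 if n=="top" else 4,interpolation=2)
    ims.append(cv2.copyMakeBorder(im,0,400-im.shape[0],0,0,0))
cv2.imwrite("pics/crop.png",np.hstack(ims))
E
```

```text
top 335 [[[274, 180], [267, 179], [269, 175], [274, 169]]]Traceback (most recent call last):
  File "<stdin>", line 12, in <module>
    return umr_all(a, axis, dtype, out, keepdims)
numpy.exceptions.AxisError: axis 1 is out of bounds for array of dimension 1
```

```bash
sed -i 's/(45,100,40),(80,255,255)/(45,110,50),(95,255,255)/' m.py
cat > a.py <<'E'
from m import *
box={"top":(245,150,310,220),"scene":(300,245,390,300)}
ims=[]
for n in box:
    c=load(n);x0,y0,x1,y1=box[n];im=cv2.resize(c["pixels"][y0-5:y1+5,x0-5:x1+5],None,fx=4,fy=4,interpolation=2)
    ims.append(cv2.copyMakeBorder(im,0,400-im.shape[0],0,0,0))
    q=(270,195) if n=="top" else (345,268)
    print(cv2.cvtColor(c["pixels"],cv2.COLOR_BGR2HSV)[q[1],q[0]])
    cv2.imwrite("pics/crop.png",np.hstack(ims))
    m=green(c,box[n]);m=cv2.morphologyEx(m,cv2.MORPH_CLOSE,np.ones((3,3)));ct=max(cv2.findContours(m,0,2)[0],key=cv2.contourArea)
    ap=cv2.approxPolyN(cv2.convexHull(ct),4)
    print(n,cv2.contourArea(ct),ap.tolist())
    z=c["z_map"];v,u=np.nonzero(cv2.erode(m,np.ones((3,3))));P=[]
    for a,b in zip(u,v):
        o,d=ray(c,(a,b)); P.append(o+d*z[b,a])
    P=np.array(P)
    A=np.c_[P[:,:2],np.ones(len(P))];k=np.linalg.lstsq(A,P[:,2],rcond=None)[0]
    for _ in range(3): g=abs(A@k-P[:,2])<4;k=np.linalg.lstsq(A[g],P[g,2],rcond=None)[0]
    print("plane",k,"tilt",np.arctan(np.hypot(*k[:2])),"z",np.percentile(P[:,2],[2,50,98]),"ctr",P.mean(0),"res",(A[g]@k-P[g,2]).std(),g.mean(),"uphill deg",np.degrees(np.arctan2(k[1],k[0])))
    for p in ap.reshape(-1,2):
        o,d=ray(c,p); s=(k[2]+k[:2]@o[:2]-o[2])/(d[2]-k[:2]@d[:2]); print(p,(o+s*d).round(1))
E
python3 a.py
```

```text
[ 62 102 122]Traceback (most recent call last):
  File "a.py", line 11, in <module>
    ap=cv2.approxPolyN(cv2.convexHull(ct),4)
cv2.error: OpenCV(4.12.0) /io/opencv/modules/imgproc/src/approx.cpp:987: error: (-215:Assertion failed) (curve.cols == 1 && curve.rows >= nsides) || (curve.rows == 1 && curve.cols >= nsides) in function 'approxPolyN'
```

View pics/crop.png

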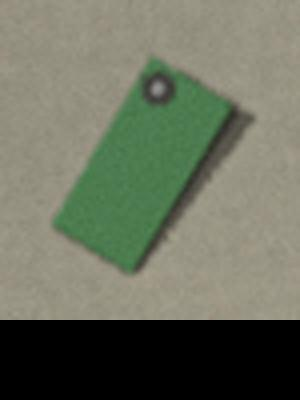

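The crop shows one round lens, at about top pixel (279,167), in the upper-left corner of the camera end. The plain corner is the right one, near (298,171). My saturation threshold was too high, so I'll lower it.

```bash
sed -i 's/(45,110,50)/(45,65,35)/' m.py; python3 a.py
```

```text
[ 62 102 122]
top 1111.5 [[[298, 171], [273, 213], [253, 201], [277, 159]]]
plane [-1.06904913e-01 -3.64981393e-01  1.54984210e+02] tilt 0.363422898959679 z [ 9.42071649 22.58694987 36.84557393] ctr [565.39780303 195.39360507  26.93168395] res 1.7068574856299348 0.22777777777777777 uphill deg -106.32557716566909
[298 171] [614.8 122.5  44.6]
[273 213] [484.1 198.8  30.7]
[253 201] [527.2 267.3   1.1]
[277 159] [662.2 192.6  13.9]
[ 67 249 119]
scene 1357.0 [[[381, 277], [322, 290], [308, 261], [368, 256]]]
plane [ 1.73177912e-01 -5.67462112e-02 -6.19017980e+01] tilt 0.18025994169927798 z [ 9.00194783 24.37519161 39.59390519] ctr [580.79592841 201.67163071  29.43600379] res 1.2380337830889043 0.634083044982699 uphill deg -18.142717940922
[381 277] [529.4 274.5  14.2]
[322 290] [680.3 210.9  43.9]
[308 261] [619.8 118.8  38.7]
[368 256] [480.7 203.3   9.8]
```

View pics/crop.png

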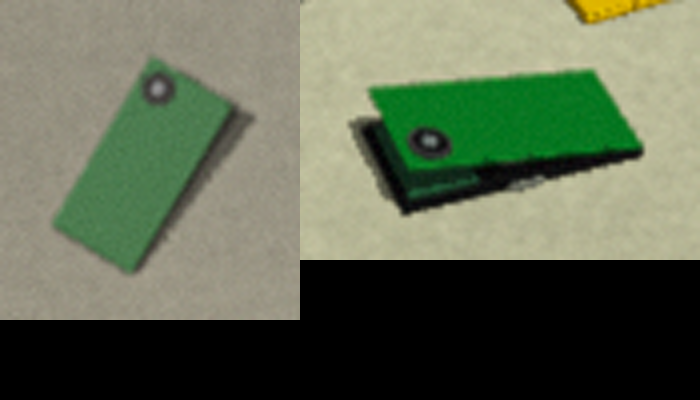

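The scene crop gives the cover corners (the hull had taken in the dark interior). The lens is at scene (327,275), the plain corner at (312,262), the lens corner at (322,282), and the hinge corners at (369,257) and (380,278). I'll triangulate these.

```bash
cat > b.py <<'E'
from m import *
cs=[load("top"),load("scene")]
P={}
for k,a,b in [("plain",(232,105),(370,88)),("lensc",(152,56),(410,170)),("hP",(133,273),(595,70)),("hL",(54,225),(642,152)),("lens",(157,88),(430,141))]:
    ua=np.array(a)/4+[240,145]-.375; ub=(np.array(b)-[300,0])/4+[295,240]-.375
    P[k],g=tri(cs,[ua,ub]); print(k,P[k].round(1),"gap",round(g,1))
n=np.linalg.norm
print("len",n(P["plain"]-P["hP"]),n(P["lensc"]-P["hL"]),"wid",n(P["plain"]-P["lensc"]),n(P["hP"]-P["hL"]))
H=(P["hP"]+P["hL"])/2; E=(P["plain"]+P["lensc"])/2; x=E-H; L=n(x); ang=np.arcsin(x[2]/L); yaw=np.arctan2(x[1],x[0])
print("mid hinge",H,"angle",ang,"yaw",yaw)
ux=np.array([np.cos(yaw),np.sin(yaw),0]); uy=np.array([-ux[1],ux[0],0])
d=P["lens"]-H; print("lens along",d@ux/np.cos(ang),"lat",d@uy)
# centre from corner mean, hinge = centre-78
C=(H+E)/2; 
for a in (ang,.0): 
    h=C-78*np.cos(ang)*ux; s=h+139*np.cos(a)*ux-19*uy; print("spot angle",a,s[:2].round(1),"z",8+139*np.sin(a)+2.5*np.cos(a), "centre xy",(h+78*ux)[:2].round(1))
E
python3 b.py
```

```text
plain [615.6 125.8  38.1] gap 4.2
lensc [655.6 189.3  37.5] gap 3.6
hP [486.1 204.4  10.5] gap 6.1
hL [525.7 267.9   5.7] gap 4.2
lens [629.5 184.2  38.7] gap 2.7
len 154.03570349381337 155.10372647367524 wid 75.04443523314106 75.01275041991278
mid hinge [505.88345041 236.14912725   8.07075098] angle 0.19361153487758848 yaw -0.5447969429823136
lens along 135.14646128646982 lat 19.65540568161594
spot angle 0.19361153487758848 [612.1 149.6] z 37.197472947926606 centre xy [572.  196.1]
spot angle 0.0 [614.3 148.2] z 10.5 centre xy [572.  196.1]
```

The measurements check out: cover about 154.5 x 75 mm, hinge height 8 mm, opening 0.194 rad, lens 135 mm from the hinge and 19.7 mm to +y. The spot is at (612,150,37), and will be at (614,148,10.5) once closed. I'll press at about (612,145), slightly away from the lens, with the fingers shut and their 22 mm width lying across the phone (tool yaw about -2.115). First a transit at height.

Request:
{"api": "play_rows", "payload": {"deltas": [0,0,-1.86,0.461,-0.436,0,1,0,0,-1.86,0.461,-0.436,0,1,0,0,-1.86,0.461,-0.436,0,1,0,0,-1.86,0.461,-0.436,0,1,0,0,-1.86,0.461,-0.436,0,1,0,0,-1.86,0.461,-0.436,0,1,0,0,-1.86,0.461,-0.436,0,1,0,0,-1.86,0.461,-0.436,0,1,0,0,-1.86,0.461,-0.436,0,1,0,0,-1.86,0.461,-0.436,0,1,0,0,-1.86,0.461,-0.436,0,1,0,0,-1.86,0.461,-0.436,0,1,0,0,-1.86,0.461,-0.436,0,1,0,0,-1.86,0.461,-0.436,0,1,0,0,-1.86,0.461,-0.436,0,1,0,0,-1.86,0.461,-0.436,0,1,0,0,-1.86,0.461,-0.436,0,1,0,0,-1.86,0.461,-0.436,0,1]}}

```text
clock: 1.9
position: [611.7, 145.5, 231.7]
tool_rot: [-3.141, 0.001, -2.113]
ft_force: [-0.5, 0.5, 1.2]
finger_gap: -0.001
finger_force: 0.0
```

Now down to about z = 62, still clear of the cover, and I'll check with a picture.

Request:
{"api": "play_rows", "payload": {"deltas": [0,0,0,0,0,-0.04,1,0,0,0,0,0,-0.08,1,0,0,0,0,0,-0.12,1,0,0,0,0,0,-0.15,1,0,0,0,0,0,-0.17,1,0,0,0,0,0,-0.17,1,0,0,0,0,0,-0.17,1]}}

```text
clock: 2.6
position: [612.4, 145.0, 62.3]
tool_rot: [-3.141, 0.0, -2.114]
ft_force: [0.6, 0.4, -0.2]
finger_gap: -0.001
finger_force: 0.0
```

```bash
python3 - <<'E'
from bench import r
import cv2,numpy as np
ims=[]
for n,(x0,y0,x1,y1) in {"top":(240,120,340,220),"scene":(280,200,400,320)}.items():
    c=r.camera(n); ims.append(cv2.resize(c["pixels"][y0:y1,x0:x1],(400,400),interpolation=2))
cv2.imwrite("pics/near.png",np.hstack(ims)); s=r.state(); print(s["position"],s["ft_force"],s["clock"])
E
```

```text
[613.18164585 145.25732547  63.63479582] [0.46681034 0.16586185 0.40647482] 2.7
```

View pics/near.png

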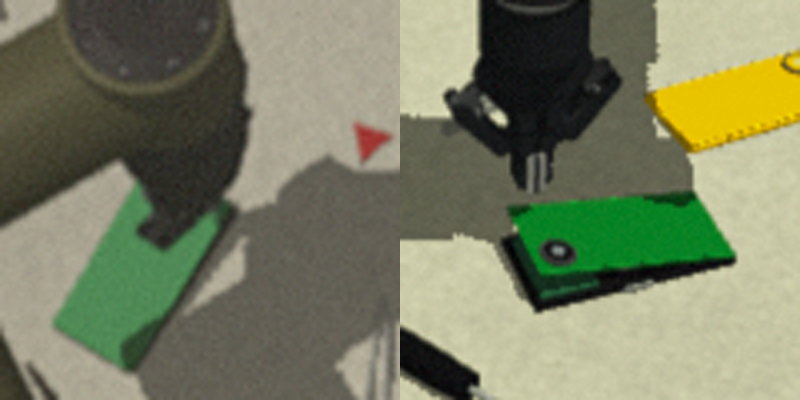

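The fingers are over the plain corner, with the tip at crop (535,185), and well clear of the lens at crop (558,250). Descending gently.

Request:
{"api": "play_rows", "payload": {"deltas": [0,0,0,0,0,-0.01,1,0,0,0,0,0,-0.018,1,0,0,0,0,0,-0.02,1,0,0,0,0,0,-0.022,1,0,0,0,0,0,-0.024,1,0,0,0,0,0,-0.026,1,0,0,0,0,0,-0.028,1,0,0,0,0,0,-0.03,1,0,0,0,0,0,-0.032,1]}}

```text
clock: 3.6
position: [612.7, 144.6, 29.7]
tool_rot: [-3.141, 0.001, -2.115]
ft_force: [1.5, -0.9, 1.9]
finger_gap: 0.002
finger_force: 1.1
```

Request:
{"api": "play_rows", "payload": {"deltas": [0,0,0,0,0,-0.0015,1,0,0,0,0,0,-0.003,1,0,0,0,0,0,-0.0045,1,0,0,0,0,0,-0.006,1,0,0,0,0,0,-0.0075,1,0,0,0,0,0,-0.009,1,0,0,0,0,0,-0.0105,1,0,0,0,0,0,-0.012,1,0,0,0,0,0,-0.0135,1,0,0,0,0,0,-0.015,1]}}

```text
clock: 4.6
position: [612.2, 144.6, 14.1]
tool_rot: [3.141, -0.0, -2.115]
ft_force: [1.8, -0.4, 1.8]
finger_gap: 0.001
finger_force: 1.1
```

Request:
{"api": "play_rows", "payload": {"deltas": [0,0,0,0,0,-0.0007,1,0,0,0,0,0,-0.0014,1,0,0,0,0,0,-0.002,1,0,0,0,0,0,-0.0026,1,0,0,0,0,0,-0.003,1,0,0,0,0,0,-0.003,1]}}

```text
clock: 5.2
position: [612.2, 144.6, 11.2]
tool_rot: [3.141, -0.0, -2.115]
ft_force: [0.8, -0.6, 1.9]
finger_gap: 0.001
finger_force: 1.0
```

Request:
{"api": "play_rows", "payload": {"deltas": [0,0,0,0,0,-0.0004,1,0,0,0,0,0,-0.0007,1,0,0,0,0,0,-0.001,1,0,0,0,0,0,-0.001,1]}}

```text
clock: 5.6
position: [612.2, 144.6, 10.6]
tool_rot: [3.142, -0.0, -2.115]
ft_force: [-0.5, 0.0, 4.8]
finger_gap: 0.002
finger_force: 2.4
```

Request:
{"api": "play_rows", "payload": {"deltas": [0,0,0,0,0,-0.0003,1,0,0,0,0,0,-0.0005,1,0,0,0,0,0,-0.0005,1]}}

```text
clock: 5.9
position: [612.3, 144.6, 10.5]
tool_rot: [-3.141, 0.0, -2.115]
ft_force: [-0.8, -0.3, 6.2]
finger_gap: -0.002
finger_force: 3.4
```

The hard stop is reached: z = 10.5 and the force is rising. Withdrawing straight up.

Request:
{"api": "play_rows", "payload": {"deltas": [0,0,0,0,0,0,1,0,0,0,0,0,0.002,1,0,0,0,0,0,0.006,1,0,0,0,0,0,0.02,1,0,0,0,0,0,0.05,1,0,0,0,0,0,0.09,1,0,0,0,0,0,0.13,1,0,0,0,0,0,0.17,1,0,0,0,0,0,0.2,1,0,0,0,0,0,0.2,1,0,0,0,0,0,0.2,1,0,0,0,0,0,0.2,1]}}

```text
clock: 7.1
position: [611.6, 144.6, 208.6]
tool_rot: [3.14, -0.001, -2.115]
ft_force: [-0.2, -0.6, -0.0]
finger_gap: -0.002
finger_force: 0.0
```

```bash
python3 - <<'E'
from bench import r
import cv2,numpy as np
c=r.camera("scene"); p=c["pixels"]; a=np.load("scene.npz")["pixels"]
f=lambda i:cv2.resize(i[140:350,150:410],(390,315),interpolation=2)
cv2.imwrite("pics/after.png",np.hstack([f(a),f(p)])); s=r.state(); print(s["position"],s["ft_force"])
E
```

```text
[611.60906884 144.48722952 208.27593091] [ 0.18607748 -0.64579107  1.17685497]
```

View pics/after.png

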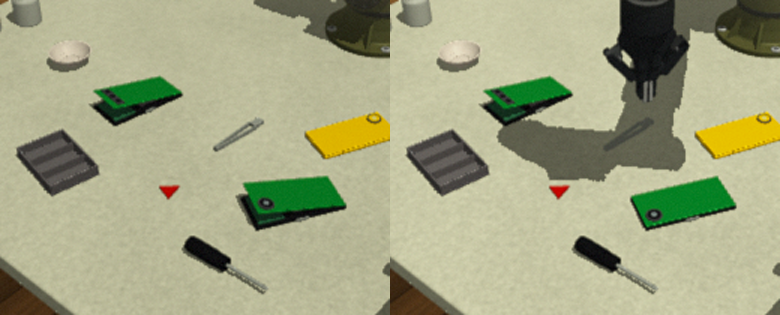

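The right half shows the round-camera phone's cover flat, with the lens at crop (654,214) and the phone in place. The bar phone is still open, and nothing else has moved.

```bash
python3 -c "
from bench import r
print(r.finish_job())"
```

```text
the job is handed in; nothing more can be done
None
```

The round-camera phone's cover is pressed home, with about 6 N at the hard stop and the final picture showing it flat; the arm is withdrawn, nothing else appears moved, and the job is handed in (no verdict was returned).

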